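# Set the plating tweezers to the gauge bar

## Task

First push the flat gauge bar on the chopping board fully home against both steel stops: its long edge flush along the fence and its end against the end stop. Then pick up the sprung tweezers from the hob, hold them level with one tip over each of the bar's two engraved lines and about a centimetre or two above the bar without touching it, squeezed so that the gap between the tips equals the 24 mm between the lines. The program finishes while still holding the tweezers there at that gap, steady; leave the garlic and the teaspoon where they are.

Things in the scene. Friction and masses are not known exactly. Their poses are not given: they have to be found in the camera images.
- board: Wooden chopping board 230 x 340 x 22 mm lying fixed on the worktop, its 340 mm length pointing roughly away from the robot. Origin at the centre of its underside. The top face is 22 mm above the origin.
- stops: Two steel bars 10 mm high fixed on the board. Origin on the board's top at its centre, z up, x roughly away from the robot, y to its left. Fence along y (y = -70 to +80 mm), its face towards the robot at x = +60 mm. End stop from x = +10 to +50 mm, its face towards the bar at y = +75 mm. With the bar home its centre is at x = +43, y = +20 mm here, axes parallel to these.
- gauge_bar: Loose flat aluminium bar, 34 mm (its x) by 110 mm (its y) by 14 mm high, 0.2 to 0.35 kg, lying on the board short of both stops, its length roughly along the fence (within 0.2 rad). Origin at the centre of its underside. Two black lines cross its top near the end-stop end; a dark dot marks the other end.
- bar_center (a point): Centre of the gauge bar, half-way up (7 mm above its underside); axes as the bar's.
- line_left (a point): Middle of the engraved line nearer the bar's +y end, on the top face (27 mm from the bar's centre along +y). The line runs along the bar's x over its full 34 mm width.
- line_right (a point): Middle of the other engraved line, on the top face, 24 mm from the first (3 mm from the bar's centre along +y).
- tweezers: Sprung steel tweezers, 209 mm long, 0.1 kg, lying on the hob (glass 6 mm above the worktop), tips roughly to the robot's left; they open sideways, the arms being strips 20 mm high on edge. Frame fixed to the left arm: origin at the underside midway between the two ribbed grip pads at rest, x towards the tips (which end at +78 mm; hinge at -120 mm), y to the left arm, z up.
- tweezers_grip (a point): Where to squeeze, along y: midway between the ribbed pads at rest, 11 mm above the underside, near the balance point. Pads 24 mm long, 22 mm high; outer faces 49 mm apart at rest, 30 mm (and parallel) at the 24 mm tip gap, which takes 7 N; 1 mm at the pads moves the tip gap 1.7 mm. Squeezed evenly, the line midway between the arms turns from this x towards +y by half the joint angle.
- tip_left (a point): Inner face of the end of the left arm (+y) of the tweezers, half-way up the 6 mm high tip, 7 mm above the tweezers' underside and 80 mm ahead of the grip pads.
- tip_right (a point): The same point of the right arm. The distance between both tip points is the tip gap: 56 mm at rest.
- tweezers_arm (a joint): Angle by which the right arm of the tweezers is squeezed towards the left one, rad: 0 at rest (tip gap 56 mm), 0.161 at a gap of 24 mm (the gap shrinks by 0.2 mm per 0.001 rad), 0.27 at most (gap 2 mm). A spring of 5 N m/rad opens it.
- garlic: Garlic bulb, 56 mm, on the far right part of the board behind the fence; to be left alone.
- teaspoon: Teaspoon 138 mm long lying at the front edge of the worktop on the near side of the tweezers; to be left alone.

How it is judged:
By the outcome, as a careful person would: the job done as asked, in the order asked, and still so for the second after the job is handed in, while the arm keeps its last pose, push and grip.
It also fails if it takes over 67 s, if anything falls off the work surface, if the arm or the gripper's body presses on something with over 40 N, if the wrist force passes 120 N, or if a joint passes its speed limit or range.

## Robot

A 6-joint arm with a two-finger parallel gripper is mounted at the origin on a cart in front of the work surface, level with it; the furniture and walls round the work are solid. World frame = base frame: x ahead of the robot, y to its left, z up, the work surface at z = 0. Lengths are in m, angles in rad, forces in N, time in s.
With the tool pointing down it reaches from about 0.3 to 0.85 m from the base axis. Payload 5.4 kg.
Tool frame: the origin (TCP) lies midway between the tips of the shut fingers; the grasp point (between the pads) lies 19 mm behind it; z points along the fingers, y is the line along which they close (so a half turn about z gives the same grasp; the last joint's range is limited). The gripper opens to 85 mm and grips with 20 to 120 N. Pads are 22 mm wide; open, the fingers measure 114 mm over their backs; the gripper's body (76 mm by 85 mm) begins 54 mm behind the grasp point. The pads swing forward as they close: fully open they stand 13 mm farther back than shut.
Start: joints at [-1.349, 0.158, 1.597, -0, 1.386, -0.21], TCP at [0.241, -0.522, 0.231] pointing down, gripper open.
Joint ranges: [-2.91, 2.91], [-0.94, 2.29], [0.18, 2.7], [-1.29, 4.43], [0.17, 2.64], [-3, 3]. Speed limits (rad/s): [2.57, 2.57, 3.14, 3.14, 3.14, 3.14].

## Interface

Orientations are given as a 3x3 rotation matrix whose columns are the frame's x, y, z axes.
In Python, from workcell import ctrl gives the robot as it stands. The module is installed in compiled form; this text tells all that it offers.
- The arm moves only by the tool move_arm, never from a script. Its argument "rows" is one flat list of numbers, 4 for each row, row after row: the shift along the tool's x, y, z in cm, then the turn about the tool's z in degrees. In form: [x, y, z, roll, x, y, z, roll, ...]. A call has exactly 5 rows; each row is the pose to reach, as a shift and turn from the pose commanded when the call began, along the tool's axes at that moment; what a row does not reach only later rows make up. A row lasts 1/8 s, in which the tool goes at most 62.5 mm and 10.7 degrees, less where a joint would pass 70% of its speed; a pose out of reach is approached as far as the arm can. A call with a gripper value outside its range is refused whole. "jaw" is the finger opening in cm, from 0 to 8.54, set as the call begins (left out, the last holds). The fingers move at their own pace and stop on an object; the grip force is fixed at half the most. Time passes only in rows, so rows that repeat a pose let the fingers close, or fill a call up. It gives the time, the measured TCP pose, the force, the opening and the grip force at its end, in the units of the state.
- ctrl.observe(): the state, without advancing time (a new reading comes with each control period).
- ctrl.camera(name): name is "scene" or "top" or "wrist"; returns a dict with "image" (400x640x3 uint8, red, green, blue), "z_map" (400x640 float32, m along the optical axis (not along the pixel's ray), 0 where there is no reading), "fx", "fy", "cx", "cy" (pixels), "k1" (the pictures are not rectified: a ray, as slopes to the right and down, at radius r is drawn at 1 + k1 r^2 times it, then the intrinsics apply), "rvec" (rotation vector, rad) and "tvec" (3), from world to camera coordinates, as OpenCV has them. Camera axes: x right, y down, z forward; pixel columns grow to the right and rows downward; lengths in m; the calibration is good to about 2 mm. A picture is of the moment at which its call begins.
- ctrl.close_job(): hands the job in; it is judged then, once.
Trained networks look in a picture, given as the dict that the camera call returned (one of the last four; its "shot" number tells which), for a name from the list of things; names that differ only in an ending like _2 or _b are one class to them, and where a whole thing is asked for, a point or a joint stands for the part that bears it (a point fixed in the world has none). Each returns a list of dicts, best first, with "confidence" (0 to 1); they miss things now and then, are a little off and sometimes report something else, mostly with a low value. They report only what shows in the picture. A call takes as long as a camera call.
- ctrl.recognise(picture, name): "location" ([column, row] in pixels, amid what is visible of it).
- ctrl.silhouettes(picture, name): "region" (400x640 bool, what is visible of it) and "location" ([column, row] in pixels, amid what is visible of it).
- ctrl.pinpoint(picture, name): "location" ([column, row] in pixels: a listed point, or the origin of a listed thing).
The state is a dict: "time_s": time; "qpos": joint angles; "dq": joint speeds; "tau": joint torques, N m; "ee_pos": TCP position; "eef_rot": TCP orientation; "contact_force": force on the tool from outside, world axes, zero at the start; "moment": the same for the moment, N m; "gripper_width": opening from 0.0 (shut) to 1.0 (fully open); "gripper_force": force on a finger pad.
Only numpy, scipy, OpenCV 4.12 (cv2) and the standard library are available. Lean on these libraries where they do the work, as an engineer would, in place of code of your own. Each camera call takes 0.05 s, during which the arm holds its last target. There are 200 camera calls.

## Working session

There is one attempt and no reset: what is moved stays moved. The work goes in short steps, Python scripts to look and compute and a tool call to move; the robot and the scene stay as the last step left them, time stands still between calls to the robot, and variables do not carry over. Pictures are saved under pics/ and viewed, at most 10 in all, crops included, and the job is handed in when it is done.

Besides the shell and the picture viewer there is one more tool, called after "Request:" by a JSON object that holds its "fn" and its "kwargs", one argument or row to a line. move_arm: Moves the arm, as the interface text tells. Its arguments: {"type":"object","properties":{"rows":{"type":"array","items":{"type":"number"}},"jaw":{"type":"number"}},"required":["rows"]}

```bash
mkdir -p pics; cat > h.py <<'E'
import numpy as np, cv2
from workcell import ctrl
def cam(n): return ctrl.camera(n)
def save(p,f): cv2.imwrite('pics/'+f, p['image'][:,:,::-1])
def ray(p,uv):
    u=np.array([(uv[0]-p['cx'])/p['fx'],(uv[1]-p['cy'])/p['fy']]); s=u.copy()
    for _ in range(20): s=u/(1+p['k1']*(s@s))
    R=cv2.Rodrigues(np.array(p['rvec'],float))[0]; t=np.array(p['tvec'],float).ravel()
    return -R.T@t, R.T@np.array([s[0],s[1],1.])
def atz(p,uv,z):
    o,d=ray(p,uv); return o+d*(z-o[2])/d[2]
def depth(p,uv):
    o,d=ray(p,uv); c,r=int(round(uv[0])),int(round(uv[1]))
    w=p['z_map'][max(r-1,0):r+2,max(c-1,0):c+2]; w=w[w>0]
    return o+d*np.median(w) if len(w) else None
def proj(p,X):
    R=cv2.Rodrigues(np.array(p['rvec'],float))[0]; t=np.array(p['tvec'],float).ravel()
    c=R@np.array(X,float)+t; s=c[:2]/c[2]; s=s*(1+p['k1']*(s@s))
    return np.array([s[0]*p['fx']+p['cx'],s[1]*p['fy']+p['cy']])
def totool(d,R): return R.T@np.array(d)*100
E
python3 - <<'E'
from h import *
np.set_printoptions(precision=4,suppress=True)
s=ctrl.observe(); print(s['time_s'],s['ee_pos'],s['eef_rot'],s['gripper_width'])
Z=dict(stops=.022,gauge_bar=.022,bar_center=.029,line_left=.036,line_right=.036,tweezers=.006,tweezers_grip=.017,tip_left=.013,tip_right=.013,board=0,garlic=.04,teaspoon=0.005)
for n in ['top','scene']:
    p=cam(n); save(p,n+'0.png'); print(n,ray(p,(320,200))[0])
    for k,z in Z.items():
        for r in ctrl.pinpoint(p,k)[:2]:
            print(k,np.array(r['location']),round(r['confidence'],2),atz(p,r['location'],z),depth(p,r['location']))
E
```

```text
0.0 [ 0.2405 -0.5216  0.2303] [[ 0.9082  0.4185 -0.0004]
 [ 0.4185 -0.9082  0.0018]
 [ 0.0004 -0.0018 -1.    ]] 0.9998752220302431
top [ 0.431  -0.2415  1.0403]
gauge_bar [256.3 193.2] 0.74 [ 0.583  -0.1104  0.022 ] [ 0.5808 -0.1123  0.037 ]
gauge_bar [370.3 275. ] 0.39 [ 0.4088 -0.3663  0.022 ] [ 0.4086 -0.3675  0.0118]
line_left [244.1 190. ] 0.56 [ 0.5874 -0.0851  0.036 ] [ 0.5872 -0.0853  0.0371]
line_right [253.9 188.1] 0.57 [ 0.5921 -0.1064  0.036 ] [ 0.5922 -0.1064  0.0358]
tweezers [371.2 221.3] 0.83 [ 0.5281 -0.3691  0.006 ] [ 0.5281 -0.3691  0.0058]
tweezers_grip [371.3 218.1] 0.95 [ 0.5342 -0.3679  0.017 ] [ 0.5353 -0.3692  0.0063]
tweezers_grip [370.1 218.6] 0.69 [ 0.533  -0.3652  0.017 ] [ 0.5341 -0.3665  0.0068]
tip_left [340.9 229.6] 0.9 [ 0.5072 -0.3007  0.013 ] [ 0.5075 -0.301   0.0084]
tip_right [338.  208.6] 0.56 [ 0.5542 -0.2934  0.013 ] [ 0.555  -0.2937  0.0063]
board [254.9 192.6] 0.64 [ 0.5876 -0.1043  0.    ] [ 0.5821 -0.1091  0.0364]
garlic [291.2 134.8] 0.95 [ 0.7138 -0.1847  0.04  ] [ 0.7066 -0.1862  0.0654]
teaspoon [368.7 274.5] 0.74 [ 0.4095 -0.3648  0.0
[... 404 characters left out ...]
.43 [ 0.5823 -0.0787  0.036 ] [ 0.2032 -0.4714  0.3115]
line_right [291. 194.] 0.53 [ 0.5883 -0.1019  0.036 ] [ 0.2246 -0.4615  0.2977]
tweezers [363.4 251.9] 0.71 [ 0.5286 -0.3721  0.006 ] [ 0.5081 -0.3848  0.0234]
tweezers [289.5 197.2] 0.33 [ 0.6133 -0.0707  0.006 ] [ 0.2171 -0.4665  0.2984]
tweezers_grip [364.3 248.3] 0.93 [ 0.5277 -0.3743  0.017 ] [ 0.5445 -0.364   0.0031]
tip_left [326.6 244.2] 0.68 [ 0.4934 -0.2979  0.013 ] [ 0.5011 -0.2918  0.0061]
tip_right [341.8 232.1] 0.6 [ 0.5536 -0.2948  0.013 ] [ 0.5627 -0.2883  0.0058]
tip_right [291.  208.3] 0.47 [ 0.5616 -0.1258  0.013 ] [ 0.2077 -0.4773  0.2925]
teaspoon [325.2 278. ] 0.8 [ 0.4099 -0.3612  0.005 ] [ 0.4056 -0.3647  0.0096]
```

```bash
sleep 1; ls pics
```

```text
scene0.png
top0.png
```

```bash
python3 - <<'E'
import cv2
i=cv2.imread('pics/top0.png')[90:290,190:450]
cv2.imwrite('pics/c0.png',cv2.resize(i,None,fx=3,fy=3,interpolation=cv2.INTER_CUBIC))
E
```

```text
(no output)
```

View pics/c0.png

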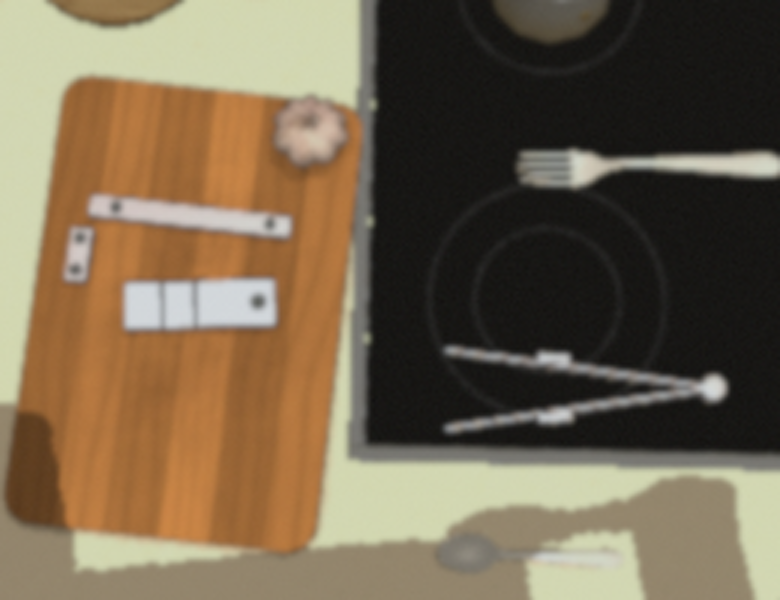

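```bash
python3 - <<'E'
from h import *
np.set_printoptions(precision=4,suppress=True)
p=cam('top')
f=lambda L,z:np.array([atz(p,(190+(a+.5)/3-.5,90+(b+.5)/3-.5),z)[:2] for a,b in L])
def fit(L,z,n):
    P=f(L,z); r=cv2.minAreaRect((P*1000).astype(np.float32)); print(n,P.mean(0),r); return P
F=fit([(92,194),(293,215),(290,238),(88,216)],.032,'fence')
E=fit([(68,227),(93,229),(86,283),(63,280)],.032,'end')
B=fit([(123,283),(275,278),(277,326),(124,330)],.036,'bar')
a=lambda v:np.degrees(np.arctan2(v[1],v[0]))
print('fence near dir',a(F[3]-F[2])-90,a(F[0]-F[1])-90,'bar',a(B[0]-B[1])-90,a(B[3]-B[2])-90)
print(f([(196,304),(163,305),(258,301)],.036))
print('lens F',np.linalg.norm(F[0]-F[1]),'B',np.linalg.norm(B[0]-B[1]),np.linalg.norm(B[0]-B[3]))
for n in ['gauge_bar','stops','board','tweezers']:
    for r in ctrl.silhouettes(p,n)[:1]:
        m=r['region'].astype(np.uint8); q=np.argwhere(m)[:,::-1]
        z=dict(gauge_bar=.036,stops=.032,board=.022,tweezers=.026)[n]
        P=np.array([atz(p,x,z)[:2] for x in q]); print(n,r['confidence'],len(q),P.mean(0),cv2.minAreaRect((P*1000).astype(np.float32)))
E
```

```text
fence [ 0.6525 -0.1019] ((652.6337890625, -101.79856872558594), (150.705322265625, 17.515634536743164), 85.1778793334961)
end [ 0.6209 -0.0198] ((620.71826171875, -19.79549217224121), (18.55044174194336, 40.711368560791016), 86.84188842773438)
bar [ 0.5857 -0.1119] ((585.4783935546875, -111.96980285644531), (35.65563201904297, 111.94694519042969), 3.3998923301696777)
fence near dir -4.822110752942095 -4.566897036996025 bar 3.3999224662323684 2.9727430392894547
[[ 0.5858 -0.1091]
 [ 0.5844 -0.085 ]
 [ 0.5891 -0.1544]]
lens F 0.15003188900459022 B 0.1113740122235319 0.03482551748298262
gauge_bar 0.72 818 [ 0.5866 -0.1127] ((587.126220703125, -112.47845458984375), (37.810848236083984, 107.65646362304688), 2.7693960666656494)
board 0.71 14199 [ 0.5764 -0.0974] ((585.3084716796875, -100.2872314453125), (232.48683166503906, 340.2848205566406), 85.19269561767578)
tweezers 0.88 387 [ 0.5356 -0.412 ] ((536.2617797851562, -397.38470458984375), (54.48618698120117, 203.82296752929688), 4.8484110832214355)
```

```bash
cat >> h.py <<'E'
S=np.array([.585,-.100]); SY=np.radians(-4.8)
ex=np.array([np.cos(SY),np.sin(SY)]); ey=np.array([-np.sin(SY),np.cos(SY)])
def L2W(a,b): return S+ex*a/1000+ey*b/1000
def W2L(q): return np.array([(np.array(q)[:2]-S)@ex,(np.array(q)[:2]-S)@ey])*1000
def goal(xy,z,yawdeg):
    s=ctrl.observe(); R=np.array(s['eef_rot']); t=np.array([*xy,z])
    d=totool(t-np.array(s['ee_pos']),R); cur=np.degrees(np.arctan2(R[1,0],R[0,0]))
    print('cm',d.round(2),'roll',round((cur-yawdeg+180)%360-180,2))
E
python3 - <<'E'
from h import *
goal(L2W(-52,-12),.12,-4.8)
E
```

```text
cm [ 43.83 -25.45  11.13] roll 29.54
```

Request:
{"fn": "move_arm", "kwargs": {
  "rows": [5, -3, 0, 6, 10, -5.8, 0, 12, 15, -8.7, 0, 18, 20, -11.6, 0, 24, 25, -14.5, 0, 29.5],
  "jaw": 5
}}

```text
time_s: 2.17
ee_pos: [0.4079, -0.2844, 0.2316]
eef_rot: [[0.996, -0.087, 0.001], [-0.087, -0.996, -0.001], [0.001, 0.001, -1.0]]
contact_force: [1.0, -0.6, 0.7]
gripper_width: 0.587
gripper_force: 0.0
```

```bash
python3 - <<'E'
from h import *
goal(L2W(-52,-12),.06,-4.8)
E
```

```text
cm [ 10.84 -18.69  17.16] roll -0.16
```

Request:
{"fn": "move_arm", "kwargs": {
  "rows": [2.7, -4.7, 2, 0, 5.4, -9.3, 5, 0, 8.1, -14, 8, 0, 10.8, -18.7, 11, 0, 10.8, -18.7, 14, 0]
}}

```text
time_s: 2.8
ee_pos: [0.5317, -0.1054, 0.0905]
eef_rot: [[0.997, -0.078, 0.001], [-0.078, -0.997, 0.0], [0.001, -0.0, -1.0]]
contact_force: [-0.4, -0.0, 0.5]
gripper_width: 0.583
gripper_force: 0.0
```

```bash
python3 - <<'E'
from h import *
goal(L2W(-52,-12),.028,-4.8)
p=cam('wrist'); save(p,'w1.png')
Z=dict(gauge_bar=.022,bar_center=.029,line_left=.036,line_right=.036,stops=.022)
for k,z in Z.items():
    for r in ctrl.pinpoint(p,k)[:1]: print(k,r['location'],r['confidence'],W2L(atz(p,r['location'],z)))
s=ctrl.observe();print(s['ee_pos'])
E
```

```text
cm [0.06 0.22 6.25] roll 0.32
gauge_bar [322.3, 126.4] 0.57 [  3.49626777 -10.88584396]
bar_center [322.1, 127.0] 0.86 [  3.92549342 -10.72585751]
line_left [273.8, 135.2] 0.78 [ 0.03327951 16.61341615]
[ 0.53107549 -0.10959737  0.09306546]
```

View pics/w1.png

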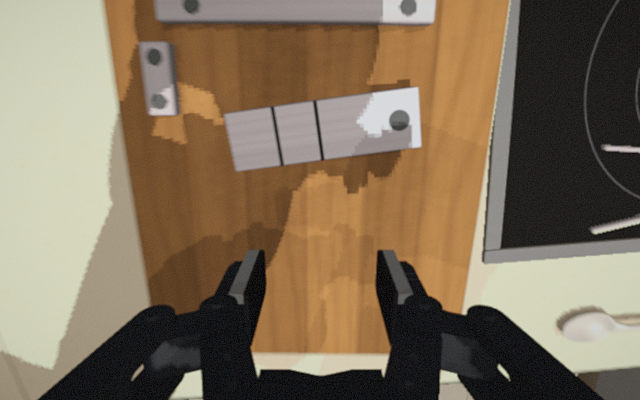

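Request:
{"fn": "move_arm", "kwargs": {
  "rows": [0, 0.1, 3, 0.3, 0, 0.2, 6, 0.3, 0, 0.2, 6.4, 0.3, 0, 0.2, 6.4, 0.3, 0, 0.2, 6.4, 0.3]
}}

```text
time_s: 3.72
ee_pos: [0.5313, -0.1113, 0.0292]
eef_rot: [[0.996, -0.088, 0.003], [-0.088, -0.996, -0.001], [0.003, 0.001, -1.0]]
contact_force: [0.0, 0.7, 0.1]
gripper_width: 0.581
gripper_force: 0.0
```

```bash
python3 - <<'E'
from h import *
goal(L2W(15,-6),.025,-4.8)
s=ctrl.observe();print(s['ee_pos'],s['contact_force'],W2L(s['ee_pos']))
E
```

```text
cm [ 6.75 -1.    0.44] roll -0.27
[ 0.53132425 -0.11125137  0.02917463] [0.01621788 0.74559693 0.09575774] [-52.54601082 -15.70338543]
```

Request:
{"fn": "move_arm", "kwargs": {
  "rows": [0, -0.5, 0.35, 0, 1, -0.5, 0.35, 0, 2, -0.5, 0.35, 0, 3.2, -0.5, 0.35, 0, 4.5, -0.5, 0.35, 0]
}}

```text
time_s: 4.35
ee_pos: [0.5756, -0.1094, 0.0236]
eef_rot: [[0.996, -0.088, -0.002], [-0.088, -0.996, 0.0], [-0.002, -0.0, -1.0]]
contact_force: [-3.2, 0.2, 2.5]
gripper_width: 0.585
gripper_force: 1.5
```

```bash
python3 - <<'E'
from h import *
s=ctrl.observe();print(s['ee_pos'],s['contact_force'],W2L(s['ee_pos']))
p=cam('wrist')
for k,z in dict(bar_center=.029,line_left=.036,line_right=.036).items():
    for r in ctrl.pinpoint(p,k)[:1]: print(k,r['location'],r['confidence'],W2L(atz(p,r['location'],z)))
s=ctrl.observe();print(s['ee_pos'],s['contact_force'],W2L(s['ee_pos']))
E
```

```text
[ 0.57555596 -0.10943117  0.0236015 ] [-3.16415527  0.18694393  2.47013301] [ -8.62173733 -10.18834899]
bar_center [325.9, 210.6] 0.89 [ 20.78689075 -12.74493068]
line_left [259.8, 216.4] 0.79 [21.03844163 13.93877795]
line_right [317.9, 212.7] 0.85 [22.49218293 -9.43260647]
[ 0.57565947 -0.10957251  0.02372071] [ 0.11271996  0.58663856 -0.21998518] [ -8.50676411 -10.32053765]
```

Request:
{"fn": "move_arm", "kwargs": {
  "rows": [0.6, 0, 0, 0, 1.2, 0, 0, 0, 1.6, 0, 0, 0, 1.9, 0, 0, 0, 2.0, 0, 0, 0]
}}

```text
time_s: 5.18
ee_pos: [0.5953, -0.1113, 0.0237]
eef_rot: [[0.996, -0.088, -0.0], [-0.088, -0.996, 0.0], [-0.0, 0.0, -1.0]]
contact_force: [-1.7, 0.6, -1.0]
gripper_width: 0.588
gripper_force: 0.8
```

Request:
{"fn": "move_arm", "kwargs": {
  "rows": [0.05, 0, 0, 0, 0.1, 0, 0, 0, 0.15, 0, 0, 0, 0.2, 0, 0, 0, 0.2, 0, 0, 0]
}}

```text
time_s: 5.8
ee_pos: [0.5972, -0.1114, 0.0238]
eef_rot: [[0.996, -0.088, 0.0], [-0.088, -0.996, -0.0], [0.0, 0.0, -1.0]]
contact_force: [-1.7, 0.4, -1.2]
gripper_width: 0.586
gripper_force: 0.6
```

Request:
{"fn": "move_arm", "kwargs": {
  "rows": [0.05, 0, 0, 0, 0.1, 0, 0, 0, 0.15, 0, 0, 0, 0.2, 0, 0, 0, 0.2, 0, 0, 0]
}}

```text
time_s: 6.42
ee_pos: [0.5983, -0.1116, 0.0238]
eef_rot: [[0.996, -0.088, -0.002], [-0.088, -0.996, 0.0], [-0.002, -0.0, -1.0]]
contact_force: [-5.3, -0.5, 3.0]
gripper_width: 0.586
gripper_force: 3.0
```

```bash
python3 - <<'E'
from h import *
p=cam('wrist'); save(p,'w2.png')
for k,z in dict(bar_center=.029,line_left=.036,line_right=.036).items():
    for r in ctrl.pinpoint(p,k)[:1]: print(k,r['location'],r['confidence'],W2L(atz(p,r['location'],z)))
s=ctrl.observe();print(s['ee_pos'],s['contact_force'],W2L(s['ee_pos']))
E
```

```text
bar_center [326.1, 210.9] 0.78 [ 43.40385776 -13.01714206]
line_left [261.0, 216.5] 0.77 [43.74647491 13.30391542]
line_right [318.0, 214.1] 0.64 [44.64819967 -9.65112269]
[ 0.59830189 -0.11157254  0.02381808] [-6.07870306 -0.44620371  2.65191732] [ 14.2236056  -10.41888191]
```

View pics/w2.png

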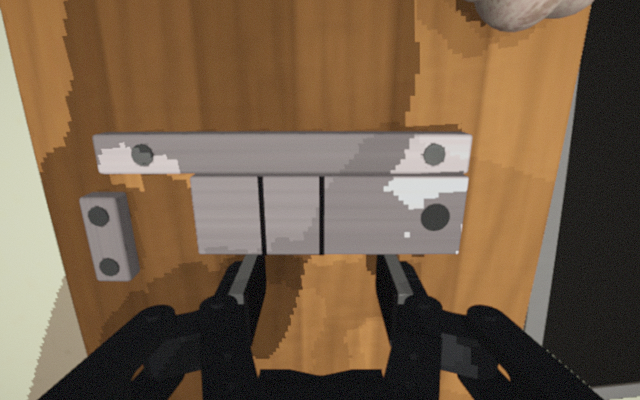

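Request:
{"fn": "move_arm", "kwargs": {
  "rows": [-1.5, 0, 0, 0, -1.5, 0, -3, 0, -1.5, 2, -6, 0, 0.5, 6, -6, 0, 2.7, 9, -6, 0]
}}

```text
time_s: 7.25
ee_pos: [0.6197, -0.2056, 0.0853]
eef_rot: [[0.996, -0.089, 0.004], [-0.089, -0.996, -0.002], [0.004, 0.001, -1.0]]
contact_force: [-0.1, -0.0, 0.1]
gripper_width: 0.585
gripper_force: 0.0
```

Request:
{"fn": "move_arm", "kwargs": {
  "rows": [0, 0, 0, 0, 0, 0, 0, 0, 0, 0, 2, 0, 0, 0, 4, 0, 0, 0, 5, 0],
  "jaw": 0
}}

```text
time_s: 7.88
ee_pos: [0.6163, -0.2022, 0.0306]
eef_rot: [[0.996, -0.088, -0.004], [-0.088, -0.996, 0.002], [-0.004, -0.002, -1.0]]
contact_force: [0.2, 0.5, -0.8]
gripper_width: 0.001
gripper_force: 0.0
```

```bash
python3 - <<'E'
from h import *
s=ctrl.observe();print(s['ee_pos'],s['contact_force'],W2L(s['ee_pos']),s['gripper_width'])
goal(L2W(41,-50),.026,-4.8)
p=cam('wrist'); print([ (r['location'],W2L(atz(p,r['location'],.029))) for r in ctrl.pinpoint(p,'bar_center')[:1]])
E
```

```text
[ 0.61633041 -0.20223855  0.03064592] [ 0.20528051  0.52703372 -0.77067647] [ 39.77563195 -99.25832767] 0.000944814683209509
cm [ 0.1  -4.93  0.47] roll -0.23
[([138.8, 257.0], array([ 43.82732685, -14.30271362]))]
```

Request:
{"fn": "move_arm", "kwargs": {
  "rows": [0.2, -0.5, 0.4, 0, 0.2, -1.2, 0.4, 0, 0.2, -2.2, 0.4, 0, 0.2, -3.2, 0.4, 0, 0.2, -3.8, 0.4, 0]
}}

```text
time_s: 8.6
ee_pos: [0.6238, -0.1656, 0.0303]
eef_rot: [[0.996, -0.088, 0.001], [-0.088, -0.996, -0.001], [0.001, 0.001, -1.0]]
contact_force: [0.1, -2.5, 1.7]
gripper_width: 0.002
gripper_force: 1.2
```

Request:
{"fn": "move_arm", "kwargs": {
  "rows": [0, -0.2, 0, 0, 0, -0.4, 0, 0, 0, -0.6, 0, 0, 0, -0.7, 0, 0, 0, -0.7, 0, 0]
}}

```text
time_s: 9.22
ee_pos: [0.6242, -0.1591, 0.0299]
eef_rot: [[0.996, -0.088, 0.0], [-0.088, -0.996, -0.0], [0.0, 0.0, -1.0]]
contact_force: [-1.1, -2.6, 2.7]
gripper_width: 0.0
gripper_force: 1.4
```

```bash
python3 - <<'E'
from h import *
s=ctrl.observe();print(s['ee_pos'],s['contact_force'],W2L(s['ee_pos']),s['gripper_width'])
p=cam('wrist'); save(p,'w3.png'); print([ (r['location'],W2L(atz(p,r['location'],.029))) for r in ctrl.pinpoint(p,'bar_center')[:1]])
E
```

```text
[ 0.62422549 -0.15911654  0.0299439 ] [-1.07903386 -2.62665733  2.66098722] [ 44.03466258 -55.62690968] 5.6899142324428764e-05
[([186.9, 264.1], array([44.87990949,  6.61913477]))]
```

Request:
{"fn": "move_arm", "kwargs": {
  "rows": [-0.2, -0.4, 0.2, 0, -0.2, -0.7, 0.2, 0, -0.2, -0.9, 0.2, 0, -0.2, -1.1, 0.2, 0, -0.2, -1.1, 0.2, 0]
}}

```text
time_s: 9.95
ee_pos: [0.6239, -0.1485, 0.029]
eef_rot: [[0.996, -0.088, 0.002], [-0.088, -0.996, -0.002], [0.002, 0.001, -1.0]]
contact_force: [0.4, -4.0, 5.4]
gripper_width: 0.004
gripper_force: 5.3
```

Request:
{"fn": "move_arm", "kwargs": {
  "rows": [0, -0.1, 0, 0, 0, -0.15, 0, 0, 0, -0.2, 0, 0, 0, -0.25, 0, 0, 0, -0.25, 0, 0]
}}

```text
time_s: 10.58
ee_pos: [0.6241, -0.1463, 0.029]
eef_rot: [[0.996, -0.088, 0.002], [-0.088, -0.996, -0.002], [0.002, 0.002, -1.0]]
contact_force: [0.0, -5.6, 6.3]
gripper_width: 0.001
gripper_force: 5.5
```

Request:
{"fn": "move_arm", "kwargs": {
  "rows": [0, 1.2, 0, 0, 0, 1.5, 0, 0, 0, 1.5, 0.4, 0, 0, 1.2, 0.5, 0, 0, 0.9, 0.5, 0]
}}

```text
time_s: 11.2
ee_pos: [0.6221, -0.1536, 0.0222]
eef_rot: [[0.996, -0.088, -0.001], [-0.088, -0.996, 0.001], [-0.001, -0.001, -1.0]]
contact_force: [0.3, 0.3, -0.1]
gripper_width: -0.001
gripper_force: 0.0
```

```bash
python3 - <<'E'
from h import *
s=ctrl.observe();print(s['ee_pos'],s['contact_force'],W2L(s['ee_pos']),s['gripper_width'])
p=cam('wrist'); save(p,'w4.png'); print([ (r['location'],W2L(atz(p,r['location'],.029))) for r in ctrl.pinpoint(p,'bar_center')[:1]])
E
```

```text
[ 0.62211406 -0.1535851   0.02224014] [ 0.31831832  0.28934421 -0.10462231] [ 41.46777951 -50.29154464] -0.0008936891540853722
[([160.6, 273.1], array([41.97787757, 21.07234641]))]
```

View pics/w4.png

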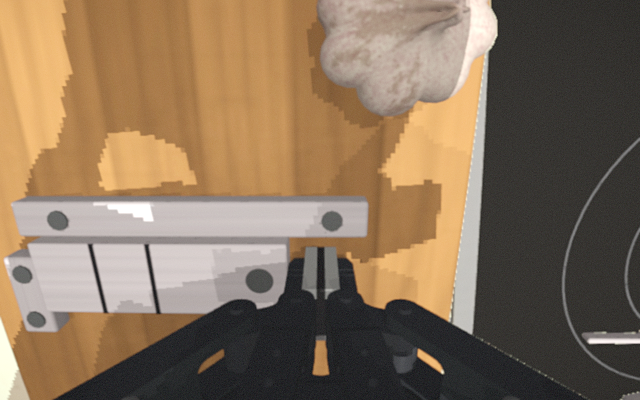

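Request:
{"fn": "move_arm", "kwargs": {
  "rows": [0, -0.2, -0.2, 0, 0, -0.5, -0.2, 0, 0, -0.7, -0.2, 0, 0, -0.8, -0.2, 0, 0, -0.9, -0.2, 0]
}}

```text
time_s: 11.92
ee_pos: [0.6239, -0.1505, 0.0261]
eef_rot: [[0.996, -0.088, 0.002], [-0.088, -0.996, -0.009], [0.003, 0.009, -1.0]]
contact_force: [-2.3, -17.2, -0.3]
gripper_width: 0.001
gripper_force: 8.1
```

Request:
{"fn": "move_arm", "kwargs": {
  "rows": [0, -0.05, 0, 0, 0, -0.1, 0, 0, 0, -0.15, 0, 0, 0, -0.2, 0, 0, 0, -0.2, 0, 0]
}}

```text
time_s: 12.55
ee_pos: [0.624, -0.1503, 0.0264]
eef_rot: [[0.996, -0.088, 0.002], [-0.088, -0.996, -0.011], [0.003, 0.011, -1.0]]
contact_force: [-3.3, -20.3, -0.7]
gripper_width: -0.001
gripper_force: 9.8
```

Request:
{"fn": "move_arm", "kwargs": {
  "rows": [0, 0.8, 0, 0, 0, 1.5, 0, 0, 0, 1.5, -5, 0, -3, -1, -6, 0, -5, -5.5, -6, 0]
}}

```text
time_s: 13.18
ee_pos: [0.5789, -0.0843, 0.0865]
eef_rot: [[0.996, -0.09, 0.003], [-0.09, -0.996, -0.001], [0.003, 0.0, -1.0]]
contact_force: [-0.3, 0.8, 0.0]
gripper_width: -0.003
gripper_force: 0.0
```

Request:
{"fn": "move_arm", "kwargs": {
  "rows": [0, -1, 0, 0, 0, -1, 0, 0, 0, -1, 2, 0, 0, -1, 4, 0, 0, -1, 5, 0],
  "jaw": 5
}}

```text
time_s: 13.8
ee_pos: [0.5777, -0.0743, 0.0318]
eef_rot: [[0.996, -0.089, -0.004], [-0.089, -0.996, 0.001], [-0.004, -0.001, -1.0]]
contact_force: [0.2, -0.1, 0.3]
gripper_width: 0.586
gripper_force: 0.0
```

```bash
python3 - <<'E'
from h import *
s=ctrl.observe();print(s['ee_pos'],s['contact_force'],W2L(s['ee_pos']),s['gripper_width'])
goal(L2W(12,20),.024,-4.8)
E
```

```text
[ 0.57770303 -0.07425763  0.0317525 ] [ 0.18310719 -0.06788321  0.28084719] [-9.42544353 25.04148905] 0.5855042292625874
cm [2.15 0.49 0.77] roll -0.31
```

Request:
{"fn": "move_arm", "kwargs": {
  "rows": [0, 0.5, 0.9, 0, 0.8, 0.5, 0.9, 0, 1.5, 0.5, 0.9, 0, 2, 0.5, 0.9, 0, 2.2, 0.5, 0.9, 0]
}}

```text
time_s: 14.42
ee_pos: [0.601, -0.0811, 0.0262]
eef_rot: [[0.996, -0.088, -0.001], [-0.088, -0.996, -0.0], [-0.001, 0.0, -1.0]]
contact_force: [-3.9, -0.2, 2.3]
gripper_width: 0.585
gripper_force: 1.5
```

Request:
{"fn": "move_arm", "kwargs": {
  "rows": [0.1, 0, 0, 0, 0.2, 0, 0, 0, 0.25, 0, 0, 0, 0.3, 0, 0, 0, 0.3, 0, 0, 0]
}}

```text
time_s: 15.05
ee_pos: [0.6011, -0.081, 0.0255]
eef_rot: [[0.996, -0.088, -0.007], [-0.088, -0.996, 0.001], [-0.007, -0.0, -1.0]]
contact_force: [-11.9, 0.5, 7.9]
gripper_width: 0.587
gripper_force: 5.6
```

Request:
{"fn": "move_arm", "kwargs": {
  "rows": [-0.8, 0, 0, 0, -1.5, 0, 0, 0, -1.5, 0, -3, 0, -1.5, 0, -6, 0, -1.5, 0, -8, 0]
}}

```text
time_s: 15.68
ee_pos: [0.5895, -0.0803, 0.1075]
eef_rot: [[0.996, -0.088, 0.002], [-0.088, -0.996, -0.001], [0.002, 0.0, -1.0]]
contact_force: [-0.0, 0.1, 0.5]
gripper_width: 0.582
gripper_force: 0.0
```

```bash
python3 - <<'E'
from h import *
p=cam('wrist'); save(p,'w5.png')
for k,z in dict(bar_center=.029,line_left=.036,line_right=.036).items():
    for r in ctrl.pinpoint(p,k)[:1]: print(k,r['location'],r['confidence'],W2L(atz(p,r['location'],z)),atz(p,r['location'],z))
s=ctrl.observe();print(s['ee_pos'],W2L(s['ee_pos']))
t=cam('top')
for k,z in dict(bar_center=.029,line_left=.036,line_right=.036).items():
    for r in ctrl.pinpoint(t,k)[:1]: print(k,r['location'],r['confidence'],W2L(atz(t,r['location'],z)))
# tweezers axis from tips & hinge in first top view
h=atz(t,(190+(712.5)/3-.5,90+(388.5)/3-.5),.026); print('hinge',h)
goal((.534,-.385),.17,94)
E
```

```text
bar_center [317.6, 145.4] 0.63 [46.00736155 21.39289423] [ 0.63263612 -0.08253193  0.029     ]
line_left [274.5, 153.5] 0.56 [42.26107912 48.29192177] [ 0.63115383 -0.05541376  0.036     ]
line_right [313.3, 149.6] 0.94 [44.54655752 24.03649839] [ 0.63140165 -0.07977536  0.036     ]
[ 0.58861308 -0.07998041  0.10529956] [ 1.92520992 20.25171321]
bar_center [243.6, 171.8] 0.79 [42.62141231 22.5677266 ]
line_right [243.0, 167.6] 0.78 [50.57461257 23.87782333]
hinge [ 0.53435691 -0.4904853   0.026     ]
cm [-2.7  30.88 -6.59] roll -99.06
```

View pics/w5.png

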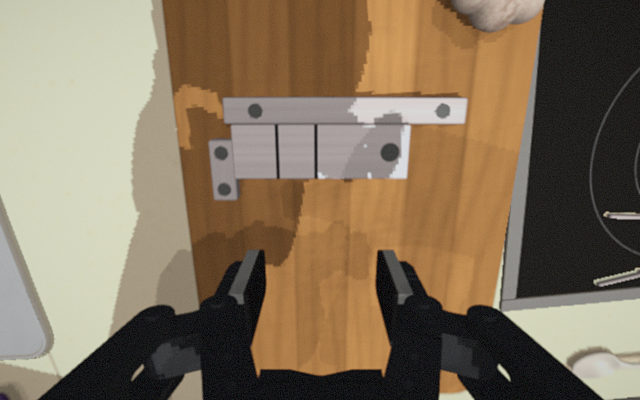

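Request:
{"fn": "move_arm", "kwargs": {
  "rows": [0, 4, -3, -10, -0.5, 10, -6, -20, -1, 16, -6.5, -30, -2, 21, -6.5, -40, -2.5, 26, -6.5, -50],
  "jaw": 7
}}

```text
time_s: 16.7
ee_pos: [0.54, -0.3385, 0.17]
eef_rot: [[0.704, 0.71, -0.001], [0.71, -0.704, 0.001], [0.0, -0.001, -1.0]]
contact_force: [0.4, -0.2, 0.9]
gripper_width: 0.822
gripper_force: 0.0
```

```bash
python3 - <<'E'
from h import *
goal((.534,-.385),.17,94)
E
```

```text
cm [-3.73  2.85 -0.  ] roll -48.76
```

Request:
{"fn": "move_arm", "kwargs": {
  "rows": [-1, 1, 0, -10, -2, 2, 0, -20, -3, 2.8, 0, -30, -3.7, 2.8, 0, -40, -3.7, 2.8, 0, -48.8]
}}

```text
time_s: 17.32
ee_pos: [0.5339, -0.3831, 0.1695]
eef_rot: [[-0.07, 0.998, -0.001], [0.998, 0.07, 0.001], [0.001, -0.001, -1.0]]
contact_force: [0.5, -0.4, -0.5]
gripper_width: 0.819
gripper_force: 0.0
```

```bash
python3 - <<'E'
from h import *
np.set_printoptions(precision=4,suppress=True)
p=cam('wrist'); save(p,'w6.png')
for k,z in dict(tweezers=.006,tweezers_grip=.017,tip_left=.013,tip_right=.013).items():
    for r in ctrl.pinpoint(p,k)[:1]: print(k,r['location'],r['confidence'],atz(p,r['location'],z))
s=ctrl.observe();print(s['ee_pos'],s['eef_rot'])
E
```

```text
tweezers [184.2, 141.4] 0.2 [ 0.4118 -0.3599  0.006 ]
tweezers_grip [360.2, 73.1] 0.27 [ 0.5606 -0.293   0.017 ]
tip_left [287.6, 70.1] 0.71 [ 0.5018 -0.2946  0.013 ]
tip_right [358.4, 73.4] 0.72 [ 0.5596 -0.2932  0.013 ]
[ 0.5345 -0.3826  0.1702] [[-0.0628  0.998  -0.0006]
 [ 0.998   0.0628  0.0007]
 [ 0.0007 -0.0006 -1.    ]]
```

View pics/w6.png

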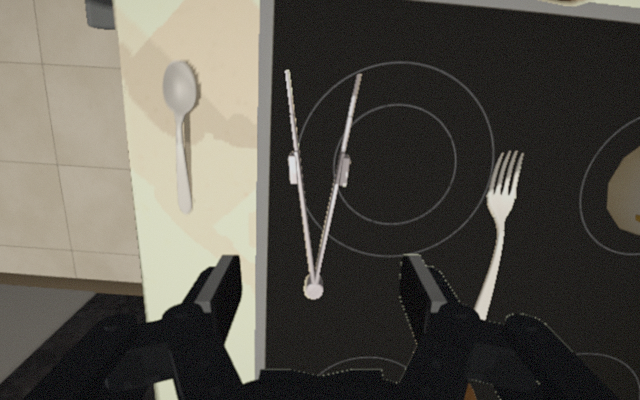

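```bash
python3 - <<'E'
from h import *
np.set_printoptions(precision=4,suppress=True)
p=cam('wrist')
f=lambda u,z:atz(p,u,z)[:2]
pl,pr=f((293.5,168),.027),f((344.5,170),.027); h=f((314,288),.026); tl,tr=f((288,71),.016),f((359.5,75),.016)
g=(pl+pr)/2;m=(tl+tr)/2
print(pl,pr,g,h,tl,tr,m,np.linalg.norm(tl-tr),np.linalg.norm(pl-pr),np.linalg.norm(m-g),np.linalg.norm(g-h))
a=np.degrees(np.arctan2(*(m-h)[::-1])); print('yaw',a)
goal(g,.06,a)
E
```

```text
[ 0.512  -0.3722] [ 0.5551 -0.3713] [ 0.5335 -0.3717] [ 0.5358 -0.488 ] [ 0.5037 -0.2948] [ 0.5617 -0.2943] [ 0.5327 -0.2945] 0.05800199875995848 0.043107056149757864 0.07723544943434911 0.11631865156690643
yaw 90.90858256006986
cm [ 1.08 -0.03 11.04] roll 2.73
```

Request:
{"fn": "move_arm", "kwargs": {
  "rows": [0.6, 0, 4, 1.4, 1.2, 0, 8, 2.7, 1.2, 0, 11, 2.7, 1.2, 0, 13, 2.7, 1.2, 0, 13, 2.7]
}}

```text
time_s: 18.25
ee_pos: [0.533, -0.37, 0.0392]
eef_rot: [[-0.018, 1.0, -0.002], [1.0, 0.018, 0.002], [0.002, -0.002, -1.0]]
contact_force: [0.6, 0.1, 0.1]
gripper_width: 0.823
gripper_force: 0.0
```

```bash
python3 - <<'E'
from h import *
np.set_printoptions(precision=4,suppress=True)
goal((.5333,-.3705),.011,90.9)
p=cam('wrist'); save(p,'w7.png')
for k,z in dict(tweezers=.006,tweezers_grip=.017,tip_left=.013,tip_right=.013).items():
    for r in ctrl.pinpoint(p,k)[:1]: print(k,r['location'],r['confidence'],atz(p,r['location'],z))
s=ctrl.observe();print(s['ee_pos'],s['eef_rot'])
E
```

```text
cm [-0.05  0.03  2.82] roll 0.11
tip_left [255.7, 90.9] 0.87 [ 0.5024 -0.2945  0.013 ]
tip_right [378.3, 88.4] 0.69 [ 0.5597 -0.2925  0.013 ]
[ 0.5348 -0.3718  0.0426] [[-0.0179  0.9998  0.0022]
 [ 0.9998  0.0179 -0.0023]
 [-0.0023  0.0022 -1.    ]]
```

View pics/w7.png

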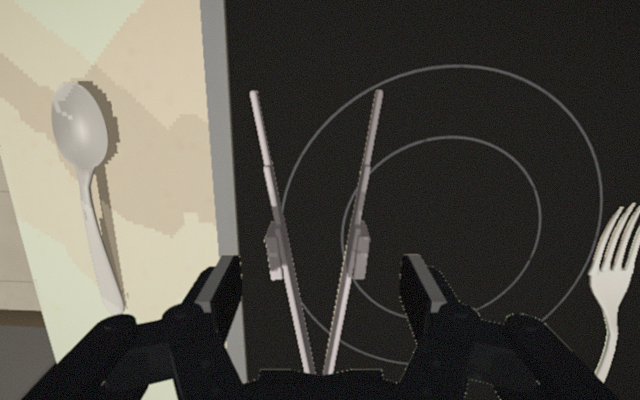

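Request:
{"fn": "move_arm", "kwargs": {
  "rows": [0, 0, 1, 0, 0, 0, 2, 0, 0, 0, 2.6, 0, 0, 0, 2.9, 0, 0, 0, 2.9, 0]
}}

```text
time_s: 19.12
ee_pos: [0.5337, -0.3707, 0.0115]
eef_rot: [[-0.018, 1.0, -0.0], [1.0, 0.018, 0.0], [0.0, -0.0, -1.0]]
contact_force: [-0.6, -1.4, 0.0]
gripper_width: 0.816
gripper_force: 0.0
```

Request:
{"fn": "move_arm", "kwargs": {
  "rows": [0, 0, 0, 0, 0, 0, 0, 0, 0, 0, 0, 0, 0, 0, 0, 0, 0, 0, 0, 0],
  "jaw": 4.5
}}

```text
time_s: 19.75
ee_pos: [0.5342, -0.3712, 0.0123]
eef_rot: [[-0.018, 1.0, 0.001], [1.0, 0.018, -0.001], [-0.001, 0.001, -1.0]]
contact_force: [0.6, -0.7, 3.4]
gripper_width: 0.532
gripper_force: 2.3
```

Request:
{"fn": "move_arm", "kwargs": {
  "rows": [0, 0, 0, 0, 0, 0, 0, 0, 0, 0, 0, 0, 0, 0, 0, 0, 0, 0, 0, 0],
  "jaw": 3.3
}}

```text
time_s: 20.38
ee_pos: [0.5346, -0.3713, 0.0128]
eef_rot: [[-0.018, 1.0, 0.001], [1.0, 0.018, -0.001], [-0.001, 0.001, -1.0]]
contact_force: [0.0, 1.1, 6.6]
gripper_width: 0.392
gripper_force: 7.2
```

```bash
python3 - <<'E'
from h import *
np.set_printoptions(precision=4,suppress=True)
p=cam('wrist'); save(p,'w8.png')
for k,z in dict(tip_left=.013,tip_right=.013).items():
    for r in ctrl.pinpoint(p,k)[:1]: print(k,r['location'],r['confidence'],atz(p,r['location'],z))
s=ctrl.observe();print(s['ee_pos'],s['gripper_width']*85.4,s['gripper_force'],s['contact_force'])
E
```

```text
tip_left [286.5, 85.9] 0.65 [ 0.521  -0.2934  0.013 ]
tip_right [362.5, 87.9] 0.97 [ 0.5508 -0.2936  0.013 ]
[ 0.5346 -0.3713  0.0129] 33.20163169595201 7.22826361656189 [0.1738 0.3862 7.0491]
```

View pics/w8.png

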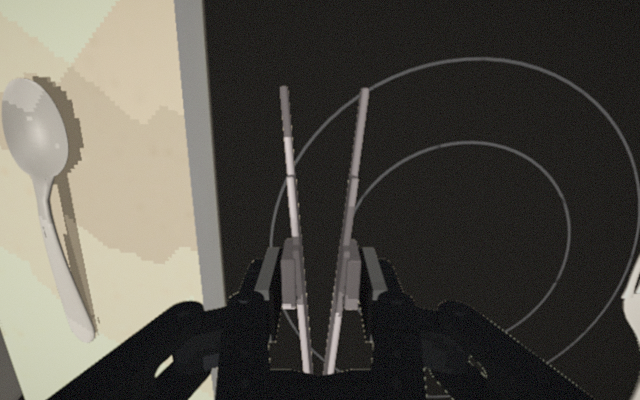

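Request:
{"fn": "move_arm", "kwargs": {
  "rows": [0, 0, -0.1, 0, 0, 0, -0.1, 0, 0, 0, -0.2, 0, 0, 0, -0.3, 0, 0, 0, -0.4, 0],
  "jaw": 3.0
}}

```text
time_s: 21.15
ee_pos: [0.5332, -0.3703, 0.0151]
eef_rot: [[-0.018, 1.0, -0.001], [1.0, 0.018, 0.001], [0.001, -0.001, -1.0]]
contact_force: [-0.0, 0.4, -1.7]
gripper_width: 0.355
gripper_force: 6.6
```

Request:
{"fn": "move_arm", "kwargs": {
  "rows": [0, 0, -1, 0, 0, 0, -2, 0, 0, 0, -3.5, 0, 0, 0, -5, 0, 0, 0, -6, 0]
}}

```text
time_s: 21.78
ee_pos: [0.5344, -0.3714, 0.0777]
eef_rot: [[-0.018, 1.0, 0.001], [1.0, 0.018, -0.001], [-0.001, 0.001, -1.0]]
contact_force: [-0.6, 1.6, -1.2]
gripper_width: 0.351
gripper_force: 6.5
```

```bash
python3 - <<'E'
from h import *
np.set_printoptions(precision=4,suppress=True)
p=cam('wrist'); save(p,'w9.png')
s=ctrl.observe();print(s['ee_pos'],s['gripper_width']*85.4,s['gripper_force'],s['contact_force'],s['moment'])
z=s['ee_pos'][2]+.0005
for k in ('tip_left','tip_right'):
    for r in ctrl.pinpoint(p,k)[:1]:
        X=atz(p,r['location'],z); print(k,r['location'],r['confidence'],X, depth(p,r['location']),np.array(s['eef_rot']).T@(X-s['ee_pos']))
goal(L2W(43-80,34),.07,-4.8)
E
```

```text
[ 0.5349 -0.3718  0.0788] 30.603104285975835 6.551612466573715 [ 0.7139 -0.5798  0.2388] [ 0.0384 -0.0402  0.0163]
tip_left [289.5, 86.7] 0.66 [ 0.522  -0.2937  0.0793] [ 0.5158 -0.2942  0.0054] [ 0.0784 -0.0114 -0.0007]
tip_right [353.6, 87.7] 0.79 [ 0.5469 -0.2936  0.0793] [ 0.5467 -0.2936  0.0822] [ 0.078   0.0135 -0.0007]
cm [30.78  2.24  0.64] roll 95.84
```

View pics/w9.png

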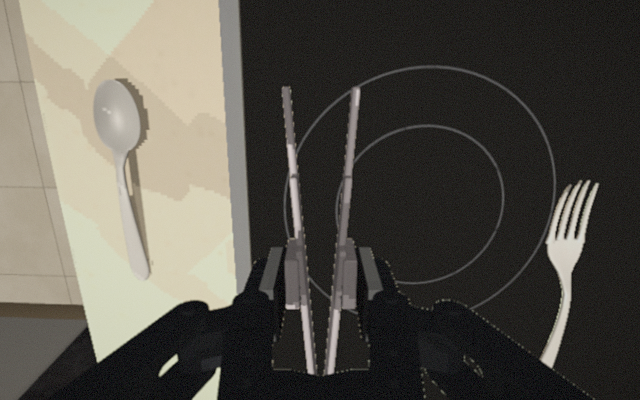

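Request:
{"fn": "move_arm", "kwargs": {
  "rows": [2, 0, -0.5, 4, 5, 0, -1, 12, 9, 0.5, -1, 20, 13, 1, -1, 28, 17, 1.5, -1, 36]
}}

```text
time_s: 22.55
ee_pos: [0.5453, -0.199, 0.085]
eef_rot: [[0.577, 0.817, -0.001], [0.817, -0.577, 0.001], [0.0, -0.001, -1.0]]
contact_force: [0.8, -0.5, -1.5]
gripper_width: 0.354
gripper_force: 6.5
```

```bash
python3 - <<'E'
from h import *
s=ctrl.observe(); print(s['gripper_force'],s['gripper_width']*85.4)
goal(L2W(-34,36.5),.08,-4.8)
E
```

```text
6.549592763185501 30.260068313700387
cm [11.81 -7.25  0.51] roll 59.56
```

Request:
{"fn": "move_arm", "kwargs": {
  "rows": [3, -1.8, 0, 9, 6, -3.6, 0, 18, 9, -5.4, 0, 27, 11, -6.8, 0, 36, 11.8, -7.2, 0, 44]
}}

```text
time_s: 23.18
ee_pos: [0.5536, -0.0609, 0.0849]
eef_rot: [[0.982, 0.188, -0.002], [0.188, -0.982, 0.001], [-0.002, -0.001, -1.0]]
contact_force: [-0.1, 0.1, -1.1]
gripper_width: 0.352
gripper_force: 6.5
```

Request:
{"fn": "move_arm", "kwargs": {
  "rows": [0, 0, 0, 7, 0, 0, 0, 12, 0, 0, 0, 15.5, 0, 0, 0, 15.5, 0, 0, 0, 15.5]
}}

```text
time_s: 23.8
ee_pos: [0.5541, -0.0626, 0.0854]
eef_rot: [[0.997, -0.077, -0.001], [-0.077, -0.997, 0.0], [-0.001, -0.0, -1.0]]
contact_force: [-0.1, 0.1, -0.5]
gripper_width: 0.354
gripper_force: 6.5
```

```bash
cat > m.py <<'E'
from h import *
np.set_printoptions(precision=4,suppress=True)
import sys
p=cam('wrist'); save(p,sys.argv[1]); s=ctrl.observe(); R=np.array(s['eef_rot'])
print(s['ee_pos'],s['gripper_width']*85.4,s['gripper_force'],s['contact_force'])
for k,z in dict(tip_left=s['ee_pos'][2],tip_right=s['ee_pos'][2],line_left=.036,line_right=.036,bar_center=.029).items():
    for r in ctrl.pinpoint(p,k)[:1]:
        X=atz(p,r['location'],z); print(k,r['location'],round(r['confidence'],2),W2L(X),'tool',R.T@(X-s['ee_pos'])*1000)
goal(L2W(-34,36.5),.053,-4.8)
E
python3 m.py w10.png
```

```text
[ 0.5542 -0.0626  0.0856] 29.81859741924358 6.550189554691315 [ 0.0732 -0.7049 -0.1445]
tip_left [286.7, 85.8] 0.69 [45.5943 48.305 ] tool [ 79.5139 -13.0624  -0.0321]
tip_right [356.0, 85.6] 0.61 [45.822 21.11 ] tool [79.5582 14.1336 -0.0351]
line_left [297.9, 91.0] 0.68 [42.87   46.9698] tool [ 76.8016 -11.7401  49.5295]
line_right [342.2, 87.2] 0.84 [44.9364 23.4864] tool [78.7096 11.7566 49.5262]
bar_center [347.0, 91.2] 0.95 [42.8072 20.365 ] tool [76.5623 14.8643 56.5268]
cm [-0.03 -0.18  3.28] roll 0.35
```

Request:
{"fn": "move_arm", "kwargs": {
  "rows": [0, 0, 0.5, 0.3, -0.1, 0, 1.3, 0.3, -0.2, 0, 2.2, 0.3, -0.2, 0, 3, 0.3, -0.2, 0, 3.2, 0.3]
}}

```text
time_s: 24.72
ee_pos: [0.5517, -0.0623, 0.0527]
eef_rot: [[0.997, -0.083, -0.002], [-0.083, -0.997, 0.001], [-0.002, -0.0, -1.0]]
contact_force: [0.8, 0.1, 0.2]
gripper_width: 0.358
gripper_force: 6.6
```

Request:
{"fn": "move_arm", "kwargs": {
  "rows": [0, 0, 0, 0, 0, 0, 0, 0, 0, 0, 0, 0, 0, 0, 0, 0, 0, 0, 0, 0]
}}

```text
time_s: 25.35
ee_pos: [0.5524, -0.0625, 0.0539]
eef_rot: [[0.997, -0.083, 0.0], [-0.083, -0.997, -0.0], [0.0, 0.0, -1.0]]
contact_force: [0.2, -0.4, -0.9]
gripper_width: 0.351
gripper_force: 6.6
```

```bash
python3 m.py w11.png; python3 - <<'E'
import cv2
i=cv2.imread('pics/w11.png')[40:240,220:420]
cv2.imwrite('pics/c11.png',cv2.resize(i,(600,600),interpolation=cv2.INTER_CUBIC))
E
```

```text
[ 0.5524 -0.0625  0.0538] 30.108811511956173 6.553720906376839 [ 0.072   0.3155 -1.1982]
tip_left [288.4, 84.8] 0.57 [44.3675 47.0964] tool [ 80.0168 -12.3759   0.0044]
tip_right [354.6, 84.5] 0.87 [44.465  21.0966] tool [80.0965 13.624   0.0044]
line_left [288.7, 87.4] 0.56 [43.2999 48.5454] tool [ 78.9491 -13.8256  17.8444]
line_right [344.4, 85.3] 0.94 [44.1689 23.8995] tool [79.8013 10.8209 17.8444]
cm [ 0.16 -0.19  0.08] roll 0.04
```

View pics/c11.png

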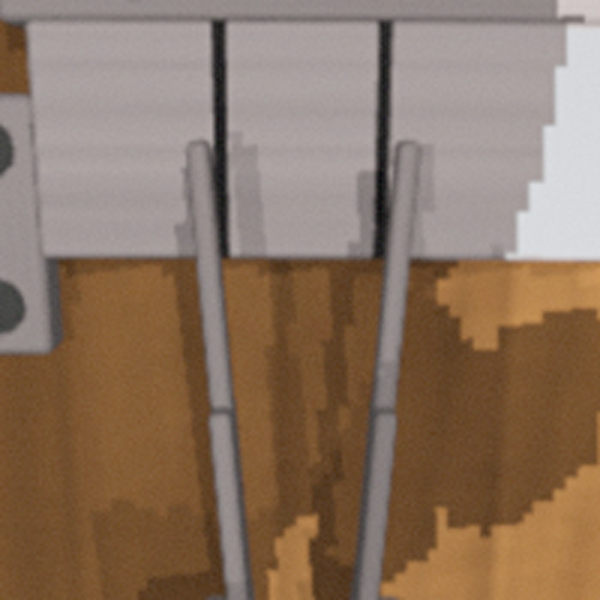

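```bash
python3 - <<'E'
from h import *
np.set_printoptions(precision=1,suppress=True,linewidth=200)
p=cam('wrist'); g=p['image'].astype(float).mean(2); s=ctrl.observe()
for r in (89,91,94): print(r,g[r,278:300],'\n',g[r,340:365])
print(p['cx'],p['fx'],ray(p,(320,200))[0]-s['ee_pos'])
z=p['z_map']; print((z[89:93,280:295]*1000)); print(z[89:93,348:362]*1000)
for zz in (.049,.052,.055,.058):
    a,b=atz(p,(290.2,89),zz),atz(p,(352.2,89),zz); print(zz,np.linalg.norm(a-b)*1000,W2L((a+b)/2))
for a,b in (((293,80),(348.7,80)),): A,B=atz(p,a,.036),atz(p,b,.036); print('lines',np.linalg.norm(A-B),W2L((A+B)/2))
E
```

```text
89 [159.  162.  161.  152.7 135.  134.  139.3 144.3 148.  138.  121.  103.3 114.   74.7  43.3  29.7  37.3  90.3 146.3 147.  144.3 142.3] 
 [160.3 160.3 161.  160.7 147.7  91.7  38.7  30.   49.   92.3 135.  132.  100.7 117.3 138.  140.3 144.7 142.7 132.  122.7 127.3 141.7 141.7 144.7 150.7]
91 [161.  161.  158.  150.7 130.  131.3 142.3 148.7 150.  142.3 124.3  91.7  96.   75.3  42.3  29.7  33.7  77.  132.  143.  145.  144.3] 
 [161.  160.  161.3 163.3 149.7  97.3  35.3  28.3  44.3  93.  133.  125.  103.  121.  142.  148.3 145.3 142.3 133.3 126.  125.3 142.7 145.7 144.3 153.3]
94 [163.7 164.3 165.  160.7 128.7 130.3 140.7 145.  147.7 144.  132.7 108.7  82.3  67.   44.3  37.3  34.   79.  138.3 147.7 151.3 146.3] 
 [164.7 165.7 166.3 168.  153.7  95.7  42.   19.   45.3  91.3 119.7 105.  107.  127.7 142.  146.7 145.3 139.7 132.7 129.3 141.3 146.  148.3 150.3 153.3]
320.3578127841593 346.75994146587215 [ 0.1 -0.   0.1]
[[152.7 154.8 132.7 131.4 131.6 131.9 131.9 131.5 130.7 131.5 153.8 154.6 153.6 154.3 153.2]
 [154.9 152.7 132.  133.3 131.2 132.4 130.7 132.3 131.  132.9 136.9 153.2 153.3 153.1 154. ]
 [154.3 155.1 131.2 132.3 132.2 131.6 131.6 132.2 131.3 132.4 135.6 153.5 153.7 152.7 153.1]
 [154.5   0.  131.9 132.  132.9 131.5 131.4 132.5 132.5 132.9 136.1   0.  153.6 153.7 152.8]]
[[153.8 154.1 152.9 153.1 133.8 131.2 132.1 132.1 131.9 131.  130.2 131.1 154.1 152.8]
 [153.5 153.5 153.2 154.1 132.6 132.3 131.1 131.5 132.1 131.9 131.8 133.  131.7 154.5]
 [153.5 153.4 154.4 153.8 133.2 132.  132.3 131.  132.  132.3 131.5 131.4 152.5 153.4]
 [152.8 154.  153.3 153.4 132.9 131.6 132.5 133.1 131.5 131.3 132.2 132.6 153.9 154.2]]
0.049 25.242992995496042 [42.7 34.2]
0.052 24.72913549597197 [42.7 34.2]
0.055 24.215277996447917 [42.7 34.2]
0.058 23.70142049692386 [42.8 34.2]
lines 0.02450295280359085 [46.3 34.3]
```

Request:
{"fn": "move_arm", "kwargs": {
  "rows": [0, -0.05, 0.1, 0, 0, -0.05, 0.2, 0, 0, -0.05, 0.3, 0, 0, -0.05, 0.3, 0, 0, -0.05, 0.3, 0]
}}

```text
time_s: 26.32
ee_pos: [0.5524, -0.062, 0.0508]
eef_rot: [[0.997, -0.083, 0.0], [-0.083, -0.997, -0.0], [0.0, 0.0, -1.0]]
contact_force: [0.3, 0.1, -0.4]
gripper_width: 0.35
gripper_force: 6.5
```

```bash
python3 - <<'E'
from h import *
np.set_printoptions(precision=2,suppress=True,linewidth=200)
gs,zs,ws=[],[],[]
for _ in range(8):
    p=cam('wrist'); gs.append(p['image'].astype(float).mean(2)); zs.append(p['z_map']); ws.append(ctrl.observe()['gripper_width']*85.4)
g=np.mean(gs,0); z=np.median(zs,0); s=ctrl.observe()
print('width',np.mean(ws),np.std(ws),s['ee_pos'],s['dq'])
fx=p['fx']
def dark(r,a,b):
    w=np.clip(g[r,a:b].max()-25-g[r,a:b],0,None); return (w*np.arange(a,b)).sum()/w.sum()
for r in (60,66,72,78):
    a,b=dark(r,286,300),dark(r,341,356); A,B=atz(p,(a,r),.036),atz(p,(b,r),.036)
    print('lines',r,a,b,np.linalg.norm(A-B)*1000,W2L((A+B)/2),z[r,320])
for r in (86,89,92,95):
    row=z[r]; m=np.where((row[270:370]>0)&(row[270:370]<.135))[0]+270; L=m[m<320];Rr=m[m>=320]
    if len(L) and len(Rr):
        zt=np.median(row[m]); A,B=[ (lambda o,d:o+d*zt)(*ray(p,(c,r))) for c in (L.max()+.5,Rr.min()-.5)]
        print('tips',r,L.min(),L.max(),Rr.min(),Rr.max(),zt,np.linalg.norm(A-B)*1000,W2L((A+B)/2),A[2])
E
```

```text
width 30.257329145432355 0.17974420260267993 [ 0.55 -0.06  0.05] [-0.  0. -0. -0. -0. -0.]
lines 60 293.0940838939454 349.5465845222654 24.002650234763195 [54.46 34.62] 0.14719129
lines 66 293.34667639281474 349.3419848846461 23.9174208704114 [52.04 34.61] 0.1477809
lines 72 293.3356774496015 349.09483931749185 23.92672770298527 [49.61 34.66] 0.14869425
lines 78 293.4639843589216 348.9550134288272 23.922802662708953 [47.16 34.66] 0.1491399
tips 89 282 289 352 359 0.13156278 23.60638411844313 [42.78 35.  ] 0.05558069655956968
tips 92 282 289 352 359 0.1318958 23.66186717393424 [41.68 35.  ] 0.055585464067981954
tips 95 282 290 352 359 0.13232264 23.35127832726654 [40.57 34.81] 0.055494599174514686
```

```bash
python3 -c "
from workcell import ctrl
print(ctrl.close_job())"
```

```text
the job is handed in; nothing more can be done
None
```

The job is handed in. The bar is home against both stops, and the tweezers are held level with a tip over each line, about 16 mm above the bar. The tip gap measured 23.6 mm on camera, and the jaw opening implies 24.4 mm, against the 24 mm asked.

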